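# Free the red candle's clamp, thread hand unknown

## Task

Two look-alike candle clamps stand on the wreath-making table; open the one that holds the red candle by turning its black wing nut at least a sixth of a turn in the loosening direction. One of the clamps has a reverse thread and nobody remembers which, so try the nut a little one way and then the other, and feel which way it gives. Leave the red candle standing in its clamp, and leave the other clamp shut.

Things in the scene. Friction and masses are not known exactly. Their poses are not given: they have to be found in the camera images.
- nut_a_grip (a point): Wing nut 'a' on a candle clamp (the two look alike): black upright bar 60 long x 12 thick x 36 tall, top 12 above this point, on a 24 dia brass hub, top 22 below it. Point: on the vertical turning axis, 92 above table. Site x along the bar, z up; turns with the nut. Grip across the 12. Grey block under the nut: top 32 below; candle top 24 below, its axis 105 away along the tight bar. All mm.
- nut_a (a joint): Wing nut 'a': angle loosened, rad: 0 tight stop, 1.57 open stop (jaw 12 mm back). Starts within 0.04 of 0. One nut loosens clockwise seen from above, the other anticlockwise; which is which cannot be seen. Loosening: light drag, 0.04 N m, stays where left, bar turns across the clamp; other way: hard stop at once. Clamp boards (185 x 90 x 18 mm) are fixed.
- nut_b_grip (a point): Wing nut 'b' on a candle clamp (the two look alike): black upright bar 60 long x 12 thick x 36 tall, top 12 above this point, on a 24 dia brass hub, top 22 below it. Point: on the vertical turning axis, 92 above table. Site x along the bar, z up; turns with the nut. Grip across the 12. Grey block under the nut: top 32 below; candle top 24 below, its axis 105 away along the tight bar. All mm.
- nut_b (a joint): Wing nut 'b': angle loosened, rad: 0 tight stop, 1.57 open stop (jaw 12 mm back). Starts within 0.04 of 0. One nut loosens clockwise seen from above, the other anticlockwise; which is which cannot be seen. Loosening: light drag, 0.04 N m, stays where left, bar turns across the clamp; other way: hard stop at once. Clamp boards (185 x 90 x 18 mm) are fixed.
- red_candle: Red pillar candle, 50 mm diameter, 50 mm tall, about 90 g, standing loosely on the board of the clamp to open, between its aluminium jaw and a wooden stop, 105 mm from that nut's axis. Origin: centre of its underside, 18 mm above the table. The other clamp holds an ivory candle of the same size.
There are look-alikes about, which are no part of the job. Leave any blue look-alike of the part that bears nut_b_grip alone.

How it is judged (in metres and radians):
At the end, for the whole second after the job is handed in: The wing nut of the clamp that holds the red candle has been loosened by more than 50 degrees (0.87 rad), the other clamp's nut is within 0.2 rad of tight, and the red candle stands upright (within 10 degrees), at rest and within 20 mm of where it started (((horizontal distance between red_candle and nut_a_grip below 0.15 m and value of joint nut_a above 0.87 rad and value of joint nut_b below 0.2 rad) or (horizontal distance between red_candle and nut_b_grip below 0.15 m and value of joint nut_b above 0.87 rad and value of joint nut_a below 0.2 rad)) and angle between red_candle's own z axis and vertical below 0.17 rad and distance of red_candle from where it was at the start of the episode below 0.02 m and linear speed of red_candle below 0.02 m/s); the robot touches nothing.
It fails at once if the other clamp's nut is loosened by more than 0.3 rad ((horizontal distance between red_candle and nut_a_grip below 0.15 m and value of joint nut_b above 0.3 rad) or (horizontal distance between red_candle and nut_b_grip below 0.15 m and value of joint nut_a above 0.3 rad)).
It fails at once if the red candle is tipped over (angle between red_candle's own z axis and vertical above 0.5 rad).
It also fails if it takes over 38 s, if anything falls off the work surface, if the arm or the gripper's body presses on something with over 40 N, if the wrist force passes 120 N, or if a joint passes its speed limit or range.

## Robot

A 6-joint arm with a two-finger parallel gripper is mounted at the origin on the work surface. World frame = base frame: x ahead of the robot, y to its left, z up, the work surface at z = 0. Lengths are in m, angles in degrees, forces in N, time in s.
With the tool pointing down it reaches from about 0.3 to 0.75 m from the base axis. Payload 8.5 kg.
Tool frame: the origin (TCP) lies midway between the tips of the shut fingers; the grasp point (between the pads) lies 19 mm behind it; z points along the fingers, y is the direction in which the jaws open and shut (so a half turn about z gives the same grasp; the last joint's range is limited). The gripper opens to 85 mm and grips with 20 to 120 N. Pads are 22 mm wide; open, the fingers measure 114 mm over their backs; the gripper's body (76 mm by 85 mm) begins 54 mm behind the grasp point. The pads swing forward as they close: fully open they stand 13 mm farther back than shut.
Start: joints at [53.669, 21.807, 74.336, -0, 83.858, -12.336], TCP at [0.224, 0.502, 0.231] pointing down, gripper open.
Joint ranges: [-178.18, 178.18], [-50.72, 133.34], [12.68, 142.11], [-81.47, 261.47], [9.98, 163.14], [-165.26, 165.26]. Speed limits (degrees/s): [136.94, 136.94, 180, 180, 180, 180].

## Interface

Orientations are given as a 3x3 rotation matrix whose columns are the frame's x, y, z axes.
In Python, from rig import env, viewer, ticket gives the robot as it stands. The module is installed in compiled form; this text tells all that it offers.
- The arm moves only by the shell command python3 -m pendant 'ROWS' [FORCE]. ROWS is JSON, a list of rows, each a list of 3 entries, a list of its own where there are three numbers: the shift along the world's x, y, z in mm, then the turn about the world's z in rad, then the opening, from -1 (shut) to 1 (fully open). A call has 1 to 12 rows; each row shifts and turns the pose as measured when the row begins; what a row does not reach is not made up. A row lasts 1/8 s, in which the tool goes at most 62.5 mm and 10.7 degrees, less where a joint would pass 70% of its speed; a pose out of reach is approached as far as the arm can. A call with a gripper value outside its range is refused whole. The fingers move at their own pace and stop on an object; FORCE is the grip in N (left out, the last holds). Time passes only in rows, so rows that do not move let the fingers close. It gives the time, the measured TCP pose, the force and the opening at its end, in the units of the state.
- env.observe(): the state, without advancing time (a new reading comes with each control period).
- viewer.get_image(name): name is "scene" or "top" or "wrist"; returns (picture, depth): 400x640x3 uint8, red, green, blue; 400x640 float32, m along the optical axis (not along the pixel's ray), 0 where there is no reading.
- viewer.camera_params(name): a dict with "fx", "fy", "cx", "cy" (pixels), "D" ([k1, k2, p1, p2, k3] as OpenCV has them; the pictures are not rectified), "rvec" (rotation vector, rad) and "tvec" (3), from world to camera coordinates, as OpenCV has them; the wrist camera has in their place "T_tool_cam" (4x4, takes a point from camera to tool coordinates, whose origin is the TCP and whose axes are the flange's). Camera axes: x right, y down, z forward; pixel columns grow to the right and rows downward; lengths in m; the calibration is good to about 2 mm. A picture is of the moment at which its call begins: read the wrist's pose just before it. camera_params takes no time and is no camera call.
- ticket.close_job(): hands the job in, once; it reports no verdict.
The state is a dict: "time_s": time; "q": joint angles; "qvel": joint speeds; "joint_efforts": joint torques, N m; "position": TCP position; "tool_rot": TCP orientation; "ft_force": force on the tool from outside, world axes, zero at the start; "wrist_torque": the same for the moment, N m; "grip_width": finger opening in m.
Only numpy, scipy, OpenCV 4.12 (cv2) and the standard library are available. Lean on these libraries where they do the work, as an engineer would, in place of code of your own. Each camera call takes 0.05 s, during which the arm holds its last target. There are 200 camera calls.

## Working session

There is one attempt and no reset: what is moved stays moved. The work goes in short steps, Python scripts to look and compute and a shell command to move; the robot and the scene stay as the last step left them, time stands still between calls to the robot, and variables do not carry over. Pictures are saved under pics/ and viewed, about 8 in all and at most 12, crops included, and the job is handed in when it is done.

```bash
mkdir -p pics; cat > h.py <<'E'
import numpy as np,cv2
from rig import env,viewer
def snap(n,name):
    s=env.observe(); im,d=viewer.get_image(n); np.savez(f'pics/{name}.npz',im=im,d=d,p=s['position'],R=s['tool_rot']); cv2.imwrite(f'pics/{name}.png',im[:,:,::-1]); return im,d
def world(n,name,u,v,z=None):
    f=np.load(f'pics/{name}.npz'); c=viewer.camera_params(n)
    K=np.array([[c['fx'],0,c['cx']],[0,c['fy'],c['cy']],[0,0,1]])
    x=cv2.undistortPoints(np.array([[[u,v]]],float),K,np.array(c['D'],float))[0,0]
    if n=='wrist':
        T=np.array(c['T_tool_cam']); R=f['R']@T[:3,:3]; t=f['R']@T[:3,3]+f['p']
    else:
        Rc=cv2.Rodrigues(np.array(c['rvec'],float))[0]; R=Rc.T; t=-Rc.T@np.array(c['tvec'],float).ravel()
    r=R@np.array([x[0],x[1],1])
    k=(z-t[2])/r[2] if z is not None else f['d'][int(v),int(u)]
    return t+k*r
E
python3 - <<'E'
from h import *
snap('top','t0');snap('scene','s0')
s=env.observe();print(s['time_s'],s['tool_rot'],s['grip_width'])
E
```

```text
0.1 [[-9.13559603e-01  4.06704156e-01 -7.62076354e-04]
 [ 4.06704786e-01  9.13559013e-01 -1.07065609e-03]
 [ 2.60761442e-04 -1.28804825e-03 -9.99999136e-01]] 0.08538105816361201
```

View pics/t0.png

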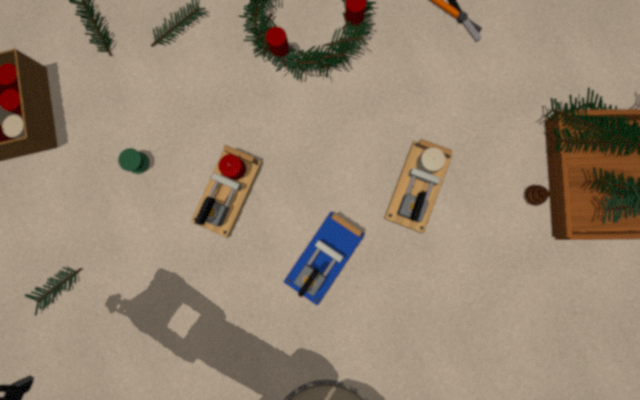

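View pics/s0.png

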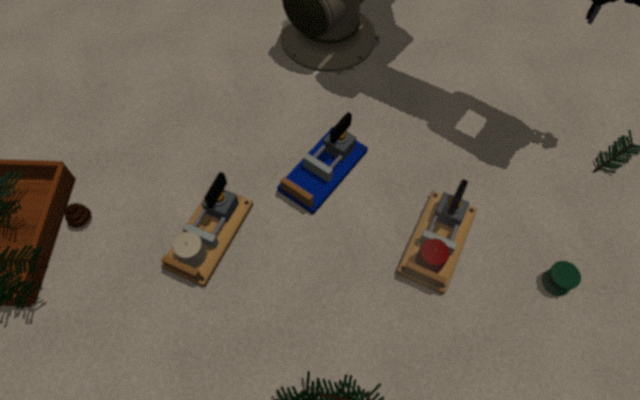

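The top view shows the red-candle clamp with its candle at (231,166) and its bar at about (206,210). The ivory clamp is at (418,185) and the blue look-alike at (325,257). I'll enlarge the red clamp.

```bash
python3 - <<'E'
from h import *
im=cv2.imread('pics/t0.png')[140:245,170:280]
im2=cv2.imread('pics/s0.png')[170:300,385:490]
a=cv2.resize(im,None,fx=5,fy=5,interpolation=2)
cv2.imwrite('pics/c0.png',a)
f=np.load('pics/t0.npz')
g=f['im'][140:245,170:280].astype(int)
W={}
# black bar by depth: points z in 0.095..0.112 
P=[];C=[]
for v in range(140,245):
  for u in range(170,280):
    w=world('top','t0',u,v)
    r,gg,b=f['im'][v,u].astype(int)
    if 0.09<w[2]<0.12 : P.append((*w,u,v))
    if r>110 and gg<70 and b<70 and .055<w[2]<.08: C.append((*w,u,v))
P=np.array(P);C=np.array(C)
for X in(P,C):
  print(len(X),X.mean(0),X.min(0),X.max(0))
(c,s,an)=cv2.minAreaRect(P[:,:2].astype(np.float32)*1000);print(c,s,an)
_,_,vt=np.linalg.svd(P[:,:2]-P[:,:2].mean(0));print(vt[0],np.degrees(np.arctan2(vt[0,1],vt[0,0])))
E
```

```text
Traceback (most recent call last):
  File "h.py", line 6, in world
    f=np.load(f'pics/{name}.npz'); c=viewer.camera_params(n)
                                     ~~~~~~~~~~~~~~~~~~~~^^^
ValueError: time passes only in moves, steps and waits
```

View pics/c0.png

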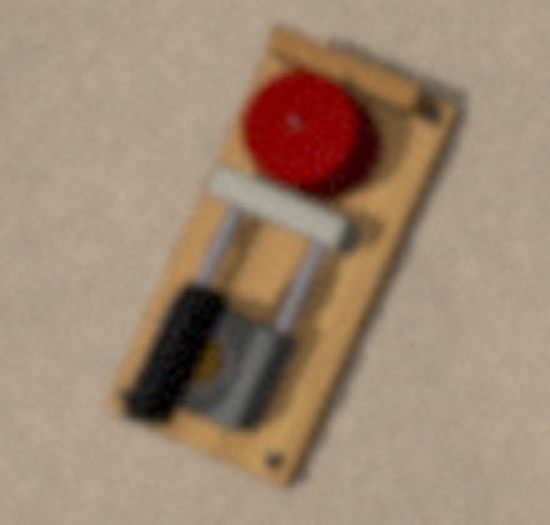

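The crop shows the candle top at full-image (230,166), and the black bar running from (211,198) to (199,221) along the board. I'll cache the calibration and redo the measurement.

```bash
sed -i 's/^def snap/import functools\nparams=functools.lru_cache(None)(viewer.camera_params)\nld=functools.lru_cache(None)(lambda p:dict(np.load(p)))\ndef snap/; s/c=viewer.camera_params(n)/c=params(n)/; s/f=np.load(f/f=ld(f/' h.py
cat > m.py <<'E'
from h import *
def meas(cam,nm,box):
    f=ld(f'pics/{nm}.npz');P=[];C=[];u0,u1,v0,v1=box
    for v in range(v0,v1):
      for u in range(u0,u1):
        if f['d'][v,u]<=0: continue
        w=world(cam,nm,u,v); r,g,b=f['im'][v,u].astype(int)
        if .096<w[2]<.115 and max(r,g,b)<70: P.append((*w,u,v))
        if r>90 and g<60 and b<60 and .06<w[2]<.076: C.append((*w,u,v))
    for X in map(np.array,(P,C)):
        print(cam,len(X))
        if len(X)>5:
            print(X.mean(0).round(4)); c,s,a=cv2.minAreaRect(X[:,:2].astype(np.float32)*1000)
            vt=np.linalg.svd(X[:,:2]-X[:,:2].mean(0))[2]; print('rect',c,s,a,'axis',np.degrees(np.arctan2(vt[0,1],vt[0,0])))
E
python3 - <<'E'
from m import *
meas('top','t0',(170,280,140,245))
meas('scene','s0',(390,490,165,300))
print('candle',world('top','t0',230.3,165.6,.068),'bar ends',world('top','t0',211,198,.104),world('top','t0',199,221,.104))
E
```

```text
top 166
[4.821000e-01 2.348000e-01 1.032000e-01 2.032289e+02 2.099036e+02]
rect (482.41986083984375, 235.48971557617188) (10.425470352172852, 56.53023910522461) 62.75750732421875 axis 153.46479690186015
top 399
[5.768000e-01 1.927000e-01 6.850000e-02 2.296692e+02 1.652130e+02]
rect (576.8922729492188, 192.97305297851562) (45.87886428833008, 46.66117477416992) 62.97595977783203 axis 163.38083381703186
scene 202
[4.873000e-01 2.355000e-01 1.032000e-01 4.587327e+02 1.946436e+02]
rect (484.72589111328125, 237.17120361328125) (11.861682891845703, 58.581260681152344) 64.68939971923828 axis -24.38713288369294
scene 234
[5.814000e-01 1.919000e-01 6.870000e-02 4.334487e+02 2.524915e+02]
rect (577.886962890625, 193.49203491210938) (43.30527877807617, 40.909217834472656) 10.358806610107422 axis 7.740821496378714
candle [0.57609043 0.19150732 0.068     ] bar ends [0.50527499 0.21940355 0.104     ] [0.46036119 0.24267524 0.104     ]
```

Nut at about (0.4835, 0.236), 103 mm from the candle (expected 105), with the bar at about -25.5°. All of this fits the sizes given. Moving above it.

```bash
python3 -m pendant '[[[33,-33,0],0,1],[[33,-33,0],0,1],[[33,-33,0],0,1],[[33,-33,0],0,1],[[33,-33,0],0,1],[[33,-33,0],0,1],[[33,-33,0],0,1],[[28,-35,0],-0.02,1],[[0,0,0],0,1]]' 20
python3 - <<'E'
from m import *
snap('wrist','w0')
s=env.observe();print(s['position'],s['tool_rot'],s['time_s'])
meas('wrist','w0',(0,640,0,400))
E
```

```text
time_s: 1.23
position: [0.4881, 0.2264, 0.2275]
tool_rot: [[-0.906, 0.423, -0.006], [0.423, 0.906, -0.004], [0.004, -0.006, -1.0]]
ft_force: [-0.4, 1.1, -1.1]
grip_width: 0.0855
[0.48719348 0.22754343 0.22752927] [[-0.90658179  0.42197505 -0.0068196 ]
 [ 0.42200313  0.90658824 -0.00333447]
 [ 0.00477551 -0.00590086 -0.99997119]] 1.275
wrist 2136
[3.994000e-01 1.196000e-01 1.025000e-01 1.598113e+02 1.525960e+02]
rect (411.80108642578125, 135.19296264648438) (265.41375732421875, 58.578365325927734) 55.320457458496094 axis 55.24806724286622
wrist 1206
[5.800000e-01 1.952000e-01 6.790000e-02 3.305663e+02 2.740050e+02]
rect (581.0308837890625, 194.95730590820312) (41.527156829833984, 46.26511001586914) 54.88715744018555 axis -43.84489057223301
```

View pics/w0.png

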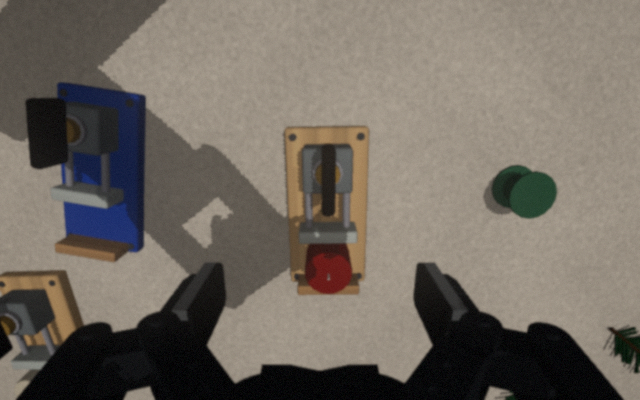

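The wrist view shows the red clamp's bar at (328,180), nearly vertical in the picture, with the candle at (329,268). The blue clamp is off to the left. Next I measure only the bar box.

```bash
python3 - <<'E'
from m import *
meas('wrist','w0',(300,355,125,235))
for p in((328,146),(328,214)): print(world('wrist','w0',*p,.104))
E
```

```text
wrist 903
[4.807000e-01 2.372000e-01 1.031000e-01 3.281905e+02 1.803599e+02]
rect (482.1672668457031, 236.89932250976562) (11.088203430175781, 58.66733932495117) 65.09990692138672 axis -25.12439305561149
wrist 0
[0.45430942 0.24904576 0.104     ]
[0.50706859 0.22489747 0.104     ]
```

Estimates agree at about (0.482, 0.2368), bar at -25.1°, and the tool matches that. Descending.

```bash
python3 -m pendant '[[[-5,9,-10],0,1],[[0,0,-40],0,1],[[0,0,-40],0,1],[[0,0,-30],0,1],[[0,0,0],0,1]]' 20
```

```text
time_s: 1.9
position: [0.4755, 0.2435, 0.1027]
tool_rot: [[-0.91, 0.414, -0.009], [0.414, 0.91, -0.002], [0.007, -0.006, -1.0]]
ft_force: [0.3, -0.2, -0.7]
grip_width: 0.0853
```

```bash
python3 -m pendant '[[[6,-6,0],0,1],[[0,0,0],0,1],[[0,0,0],0,1]]' 20; python3 -m pendant '[[[0,0,-13],0,1],[[0,0,-10],0,1],[[0,0,0],0,1]]'
```

```text
time_s: 2.28
position: [0.4824, 0.2388, 0.1056]
tool_rot: [[-0.911, 0.412, -0.004], [0.412, 0.911, -0.001], [0.003, -0.003, -1.0]]
ft_force: [0.7, 0.2, -0.5]
grip_width: 0.0855
time_s: 2.65
position: [0.4824, 0.2387, 0.0814]
tool_rot: [[-0.911, 0.413, -0.003], [0.413, 0.911, -0.001], [0.003, -0.002, -1.0]]
ft_force: [-0.2, 0.8, 0.1]
grip_width: 0.0855
```

```bash
python3 -m pendant '[[[-1,-2,-2],0,1],[[0,0,0],0,0],[[0,0,0],0,-0.4],[[0,0,0],0,-1],[[0,0,0],0,-1],[[0,0,0],0,-1],[[0,0,0],0,-1],[[0,0,0],0,-1]]' 20; python3 -c "
from h import *
s=env.observe();print(s['wrist_torque'],s['grip_width'],s['position'],s['ft_force'])"
```

```text
time_s: 3.65
position: [0.4817, 0.2368, 0.0797]
tool_rot: [[-0.911, 0.412, -0.002], [0.412, 0.911, -0.001], [0.002, -0.002, -1.0]]
ft_force: [0.0, 0.4, 0.7]
grip_width: 0.0116
[ 0.05525946  0.02883424 -0.04787047] 0.011580171972901785 [0.48165968 0.2367502  0.07969924] [0.02895886 0.39538095 0.68239401]
```

Gripped at 11.6 mm on the 12 mm bar, with almost no side force. Now a little test turn each way.

```bash
cat > st.py <<'E'
from h import *
s=env.observe();R=s['tool_rot'];print('T',np.round(s['wrist_torque'],3),'F',np.round(s['ft_force'],1),'yaw',np.degrees(np.arctan2(R[1,1],R[0,1])).round(2),'w',round(s['grip_width'],4),'q6',round(s['q'][5],1))
E
python3 -m pendant '[[[0,0,0],0.06,-1],[[0,0,0],0,-1]]' >/dev/null; python3 st.py
python3 -m pendant '[[[0,0,0],-0.06,-1],[[0,0,0],0,-1]]'>/dev/null; python3 st.py;python3 -m pendant '[[[0,0,0],-0.06,-1],[[0,0,0],0,-1]]'>/dev/null; python3 st.py
```

```text
T [ 0.053  0.04  -1.091] F [-0.7  0.5 -0.2] yaw 68.92 w 0.0115 q6 -55.4
T [ 0.09  -0.048 -0.05 ] F [-0.4  1.1  0.2] yaw 65.33 w 0.0114 q6 -51.9
T [ 0.019 -0.    -0.051] F [ 1.1 -0.1  0. ] yaw 61.97 w 0.0115 q6 -48.5
```

Anticlockwise ran into the stop (-1.09 N m). Clockwise gives freely, so I'll continue clockwise.

```bash
python3 -m pendant '[[[0,0,0],-0.12,-1],[[0,0,0],-0.12,-1],[[0,0,0],0,-1]]'; python3 st.py
```

```text
time_s: 4.78
position: [0.4817, 0.2368, 0.0797]
tool_rot: [[-0.746, 0.666, -0.002], [0.666, 0.746, 0.0], [0.002, -0.001, -1.0]]
ft_force: [-1.0, 0.3, 0.1]
grip_width: 0.0116
T [ 0.067 -0.04  -0.077] F [-1.   0.3  0.1] yaw 48.24 w 0.0116 q6 -34.8
```

```bash
python3 -m pendant '[[[0,0,0],-0.13,-1],[[0,0,0],-0.13,-1],[[0,0,0],-0.13,-1],[[0,0,0],-0.13,-1],[[0,0,0],0,-1]]'; python3 st.py;  python3 -m pendant '[[[0,0,0],-0.13,-1],[[0,0,0],-0.13,-1],[[0,0,0],-0.1,-1],[[0,0,0],0,-1]]'; python3 st.py
```

```text
time_s: 5.4
position: [0.4817, 0.2368, 0.0797]
tool_rot: [[-0.321, 0.947, -0.001], [0.947, 0.321, 0.001], [0.002, -0.001, -1.0]]
ft_force: [-0.2, 0.1, 0.3]
grip_width: 0.0116
T [ 0.069 -0.039 -0.077] F [-0.2  0.1  0.3] yaw 18.73 w 0.0116 q6 -5.3
time_s: 5.9
position: [0.4818, 0.2369, 0.0797]
tool_rot: [[0.022, 1.0, -0.001], [1.0, -0.022, 0.001], [0.001, -0.001, -1.0]]
ft_force: [-0.3, 0.7, -0.5]
grip_width: 0.0114
T [ 0.122  0.019 -0.046] F [-0.3  0.7 -0.5] yaw -1.28 w 0.0114 q6 14.7
```

Turned about 66° (1.16 rad) with no slip felt. Opening the fingers and lifting.

```bash
python3 -m pendant '[[[0,0,0],0,-0.3],[[0,0,0],0,-0.1],[[0,0,0],0,0.1],[[0,0,0],0,0.1],[[0,0,0],0,0.1],[[0,0,20],0,0.1],[[0,0,40],0,0.1],[[0,0,50],0,0.1],[[-20,0,40],0,0.1],[[-30,0,0],0,0.1],[[0,0,0],0,0.1],[[0,0,0],0,0.1]]'
python3 - <<'E'
from m import *
snap('wrist','w1');snap('top','t1')
meas('top','t1',(170,280,140,245))
im=cv2.imread('pics/w1.png');t=cv2.resize(cv2.imread('pics/t1.png')[130:245,170:470],(640,245))
cv2.imwrite('pics/v1.png',cv2.resize(np.vstack([im,t]),None,fx=.9,fy=.9))
print(env.observe()['position'])
E
```

```text
time_s: 7.4
position: [0.4302, 0.2363, 0.2342]
tool_rot: [[0.012, 1.0, -0.001], [1.0, -0.012, 0.001], [0.001, -0.001, -1.0]]
ft_force: [0.0, 0.3, -0.3]
grip_width: 0.0475
top 136
[4.818000e-01 2.316000e-01 1.038000e-01 2.047500e+02 2.099853e+02]
rect (482.9148864746094, 233.95851135253906) (54.498512268066406, 10.07130241394043) 89.25138092041016 axis 90.90887275755507
top 400
[5.767000e-01 1.922000e-01 6.840000e-02 2.299200e+02 1.652825e+02]
rect (577.119140625, 192.453369140625) (46.27205276489258, 45.70475387573242) 62.61729049682617 axis -167.1313566905733
[0.43025424 0.23624138 0.23379072]
```

View pics/v1.png

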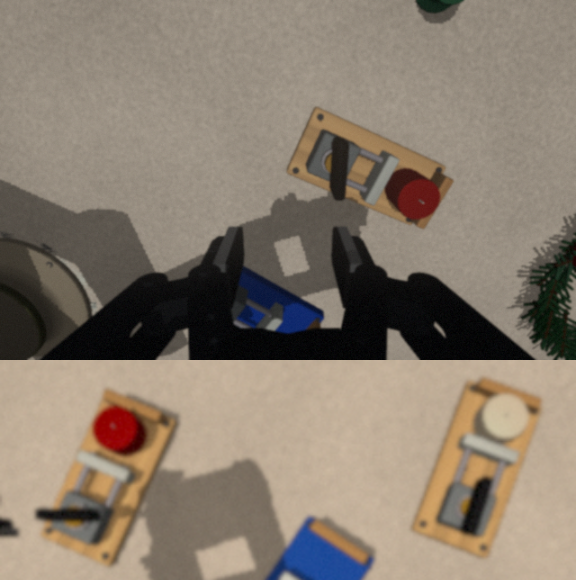

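The red clamp's nut now lies across its board, about 64° from where it started. The red candle stands unmoved, the ivory clamp's bar is still along its board, and the gripper is clear.

```bash
python3 -c "
from rig import ticket
print(ticket.close_job())"
```

```text
the job is handed in; nothing more can be done
None
```

I opened the red-candle clamp and handed the job in. Its nut loosens clockwise seen from above, and I turned it about 66° (1.16 rad), past the 50° needed.

- **Finding the direction:** a 0.06 rad test turn anticlockwise hit the hard stop at about 1.1 N m. Clockwise turned freely with almost no torque, and the grip did not slip.
- **Nut:** after I let go and lifted clear, the top camera put the bar at 90.9°, compared with about 155° (equivalent to -25°) at the start. That is about 64° (1.12 rad), in line with the wrist reading.
- **Candle:** the red candle's measured position changed by less than 1 mm, and it is upright in the picture.
- **Other clamp:** the ivory clamp was never touched, and its bar still lies along its board. I judged that by eye and did not measure its angle.
- **Limits:** the gripper touches nothing, and the clock read about 7.5 s of the 38 s allowed. Every force reading I took was about 1 N, well under the limits.

No check failed. The camera estimates of the nut's position differed by 2–3 mm, which did not affect the grip.

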